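# Bring the bench magnifier over a polished specimen

### The arm

A 6-joint arm with a two-finger parallel gripper is mounted at the origin on a cart in front of the work surface, level with it; the furniture and walls round the work are solid. World frame = base frame: x ahead of the robot, y to its left, z up, the work surface at z = 0. Lengths are in m, angles in rad, forces in N, time in s.
With the tool pointing down it reaches from about 0.3 to 0.875 m from the base axis. Payload 6.4 kg.
Tool frame: the origin (TCP) lies between the finger pads; the fingertips stand 14 mm ahead of it and the grasp point (between the pads) lies 5 mm behind it; z points along the fingers, y is the line along which they close (so a half turn about z gives the same grasp; the last joint's range is limited). The gripper opens to 88 mm and grips with 3 to 60 N. Pads are 18 mm wide; open, the fingers measure 123 mm over their backs; the gripper's body (75 mm by 187 mm) begins 45 mm behind the grasp point.
Start: joints at [-0.206, 0.181, 1.607, -0, 1.354, -0.206], TCP at [0.575, 0, 0.253] pointing down, gripper open.
Joint ranges: [-2.99, 2.99], [-0.89, 2.07], [0.3, 2.58], [-1.14, 4.28], [0, 2.63], [-3.12, 3.12]. Speed limits (rad/s): [2.57, 2.57, 3.01, 3.14, 3.14, 3.14].

### API

Orientations are given as [roll, pitch, yaw] about the fixed x, y, z axes, in that order (R = Rz(yaw) Ry(pitch) Rx(roll)).
In Python, from cell import manip gives the robot as it stands.
- The arm moves only by the tool carry_out, never from a script. Its argument "moves" is a list of rows, each an object with "linear": the shift along the world's x, y, z in mm, a list of three; "angular": the turn, a rotation vector about the world's x, y, z in rad, a list of three. A call has 1 to 5 rows; each row is the pose to reach, as a shift and turn from the pose commanded when the call began; what a row does not reach only later rows make up. A row lasts 1/8 s, in which the tool goes at most 62.5 mm and 10.7 degrees, less where a joint would pass 70% of its speed; a pose out of reach is approached as far as the arm can. A call with a gripper value outside its range is refused whole. "jaw" is the opening, from 0 (shut) to 1 (fully open), set as the call begins (left out, the last holds). The fingers move at their own pace and stop on an object; "force" is the grip in N (left out, the last holds). Time passes only in rows, so rows that repeat a pose let the fingers close. It gives the time, the measured TCP pose, the force, the opening and the grip force at its end, in the units of the state.
- manip.sense(): the state, without advancing time (a new reading comes with each control period).
- manip.camera(name): name is "scene" or "side" or "wrist"; returns (picture, depth): 480x640x3 uint8, red, green, blue; 480x640 float32, m along the optical axis (not along the pixel's ray), 0 where there is no reading.
- manip.camera_info(name): a dict with "fx", "fy", "cx", "cy" (pixels), "R" (3x3) and "t" (3): a world point X has camera coordinates R X + t; the wrist camera has in their place "T_tool_cam" (4x4, takes a point from camera to tool coordinates, whose origin is the TCP and whose axes are the flange's). Camera axes: x right, y down, z forward; pixel columns grow to the right and rows downward; lengths in m; the calibration is good to about 2 mm. A picture is of the moment at which its call begins: read the wrist's pose just before it. camera_info takes no time and is no camera call.
- manip.finish_job(): hands the job in; it is judged then, once.
The state is a dict: "clock": time; "q": joint angles; "qd": joint speeds; "joint_efforts": joint torques, N m; "ee_pos": TCP position; "tool_rot": TCP orientation; "force": force on the tool from outside, world axes, zero at the start; "torque": the same for the moment, N m; "opening": opening from 0.0 (shut) to 1.0 (fully open); "finger_force": force on a finger pad.
Only numpy, scipy, OpenCV 4.12 (cv2) and the standard library are available. Lean on these libraries where they do the work, as an engineer would, in place of code of your own. Each camera call takes 0.05 s, during which the arm holds its last target. There are 200 camera calls.

### The job

Set the bench magnifier for looking at the polished specimen with the round metal section: the lens level and the specimen in the middle of it as seen from straight above. Its joints are stiff and stay where they are left: push or press the lens frame and the boom into place, without touching the glass, and leave everything in the tray where it is.

Things in the scene. Friction and masses are not known exactly. Their poses are not given: they have to be found in the camera images.
- post_top (a point): point on the axis of the magnifier's upright post (15 mm thick, on a grey round foot 110 mm wide, fixed to the table), 145 mm above the table, at the height of the boom's axis. The clamp round the post is 30 mm wide, has a black knob at its side and ends 20 mm above this point; only the tipped-up lens head stands higher
- swing (a joint): turn of the clamp with boom and lens about the post, rad, grows clockwise seen from above; it starts small, with the lens beside the tray on the robot's side of the post, and growing values carry the lens over the tray. Range -0.3 to 2.1. Held by friction: 0.6 N m turns it (about 3 N at the lens); no spring, it stays where it is left
- boom (a joint): how far the boom (steel rod, 12 mm thick, level, 145 mm above the table, its black-capped tail behind the post) is slid out of the clamp, m, grows away from the post. Range -0.05 to 0.05. The lens centre, when level, is 200 mm + this value from the post's axis. Held by friction: about 4.5 N slides it; no spring
- lens_head (a joint): tip of the lens head about the cross hinge at the boom's outer end, rad: 0 is level, positive with the outer edge raised. Range -0.7 to 1.2, no stop or detent at level. Held by friction, also against its own weight: about 2 N downward on the lip turns it
- tip_hinge (a point): middle of the cross hinge at the end of the boom, on the boom's axis. Round it a dark steel yoke 36 mm wide across the boom and 18 mm high; its flat back, 16 mm from the hinge towards the post, stands out 12 mm on either side of the rod and can be pushed to slide the boom out
- lens_center (a point): centre of the lens, 52 mm from the tip hinge. The lens sits in a round black frame of 80 mm outer diameter, 12 mm high (6 mm above and below this point) with a 5.5 mm wide rim; the glass (69 mm across, at most 6 mm thick) lies 3 mm below the rim's top and bottom. z is the lens axis (straight up when level), x points from the lens towards the hinge
- lens_lip (a point): middle of the flat top of the thumb lip on the frame's outer edge, opposite the hinge: 26 mm wide, 6 mm thick, stands out 12 mm from the round frame, flush with its top. This point lies 99 mm from the hinge along the head and 6 mm above its middle plane
- lens_glass: the clear lens itself; must not be touched
- puck_round: the specimen to be looked at: resin puck of 30 mm diameter, 17 mm high, the only one with a round metal section in its top face; origin at the centre of its underside, standing on the tray
- puck_bar_a: another specimen: resin puck of 30 mm diameter, 18 mm high, with a rectangular metal section; origin at the centre of its underside
- puck_bar_b: another specimen: resin puck of 30 mm diameter, 16 mm high, with a rectangular metal section; origin at the centre of its underside
- vial_a: glass vial standing in the tray, 23 mm diameter, 58 mm high; origin at the centre of its underside
- vial_b: glass vial standing in the tray, 23 mm diameter, 65 mm high; origin at the centre of its underside
- petri: covered petri dish lying in the tray, 58 mm diameter, 14 mm high; origin at the centre of its underside
- tweezers: steel tweezers lying in the tray, 123 mm long, 11 mm high; origin at the middle of their underside
- sample_tray: low steel tray on the table, fixed, 213 mm by 293 mm, walls 23 mm high, floor 2 mm thick; origin at the centre of its underside

How it is judged:
At the end, for the whole second after the job is handed in: the lens is level within 0.10 rad (about 6 degrees), its centre is within 10 mm, seen from above, of the centre of the puck with the round section, it is at rest, and all three pucks are within 8 mm of where they stood (horizontal distance between lens_center and puck_round below 0.01 m and angle between lens_center's own z axis and vertical below 0.1 rad and linear speed of lens_glass below 0.005 m/s and distance of each of puck_round, puck_bar_a, puck_bar_b from where it was at the start of the episode below 0.008 m); the robot touches nothing.
It fails at once if the glass of the lens is touched (contact force between lens_glass and anything else above 1 N).
It fails at once if a specimen puck is moved by more than 8 mm (distance of any of puck_round, puck_bar_a, puck_bar_b from where it was at the start of the episode above 0.008 m).
It fails at once if a vial, the petri dish or the tweezers are moved by more than 15 mm, or a vial is tipped over (distance of any of tweezers, vial_a, vial_b, petri from where it was at the start of the episode above 0.015 m or angle between any of vial_a, vial_b's own z axis and vertical above 0.4 rad).
It also fails if it takes over 61 s, if anything falls off the work surface, if the arm or the gripper's body presses on something with over 40 N, if the wrist force passes 120 N, or if a joint passes its speed limit or range.

## Working session

There is one attempt and no reset: what is moved stays moved. The work goes in short steps, Python scripts to look and compute and a tool call to move; the robot and the scene stay as the last step left them, time stands still between calls to the robot, and variables do not carry over. Pictures are saved under pics/ and viewed, at most 10 in all, crops included, and the job is handed in when it is done.

Besides the shell and the picture viewer there is one more tool, called after "Request:" by a JSON object that holds its "op" and its "data", one argument or row to a line. carry_out: Moves the arm, as the interface text tells. Its arguments: {"type":"object","properties":{"moves":{"type":"array","items":{"type":"object","properties":{"linear":{"type":"array","items":{"type":"number"}},"angular":{"type":"array","items":{"type":"number"}}}}},"jaw":{"type":"number"},"force":{"type":"number"}},"required":["moves"]}

```bash
mkdir -p pics; cat > h.py <<'E'
import numpy as np, cv2
from cell import manip
def shot(n,f=None):
    s=manip.sense(); p,d=manip.camera(n)
    np.savez(f'/tmp/{f or n}.npz',p=p,d=d,pos=s['ee_pos'],rot=np.array(s['tool_rot']))
    if f: cv2.imwrite(f'pics/{f}.png',p[:,:,::-1])
    return p,d
def cloud(n,d):
    i=manip.camera_info(n); v,u=np.mgrid[:480,:640]
    c=np.stack([(u-i['cx'])/i['fx']*d,(v-i['cy'])/i['fy']*d,d],-1)
    return (c-np.array(i['t']))@np.array(i['R'])
def ray(n,u,v,z):
    i=manip.camera_info(n);R=np.array(i['R']);o=-R.T@np.array(i['t'])
    k=R.T@np.array([(u-i['cx'])/i['fx'],(v-i['cy'])/i['fy'],1]); return o+k*(z-o[2])/k[2]
E
python3 - <<'E'
from h import *
for n in('scene','side'):
    shot(n,n+'0')
    i=manip.camera_info(n);R=np.array(i['R']);print(n,-R.T@np.array(i['t']),R[2],i['fx'])
print(manip.sense())
E
```

```text
scene [ 0.07583774 -0.69858938  0.61526625] [ 0.521302    0.66475425 -0.53511309] 459.57939510977377
side [-0.14672024 -0.41773456  0.73180169] [ 0.70356016  0.33482854 -0.62681174] 617.2381344104921
{'clock': 0.1, 'q': array([-2.06330001e-01,  1.81434039e-01,  1.60786205e+00,  4.77935798e-05,
        1.35379828e+00, -2.06328792e-01]), 'qd': array([ 0.00197465,  0.00053466, -0.00266656, -0.00061412,  0.00055697,
        0.00031756]), 'joint_efforts': array([ 1.29169843e-03, -4.34824562e+01, -3.42694116e+01,  7.03934091e-02,
        3.40874540e-02,  2.31206508e-05]), 'ee_pos': array([5.74564393e-01, 1.05615795e-04, 2.51940820e-01]), 'tool_rot': array([-3.14013235e+00, -3.53321256e-04,  1.57078453e+00]), 'force': array([ 0.68315641,  0.49041571, -0.28403507]), 'torque': array([-0.04698498,  0.01497211,  0.0782025 ]), 'finger_force': 0.0, 'opening': 1.0009222275791432}
```

View pics/scene0.png

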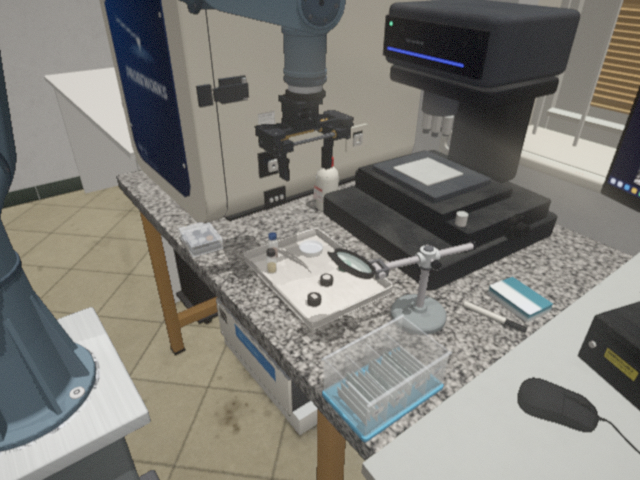

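View pics/side0.png

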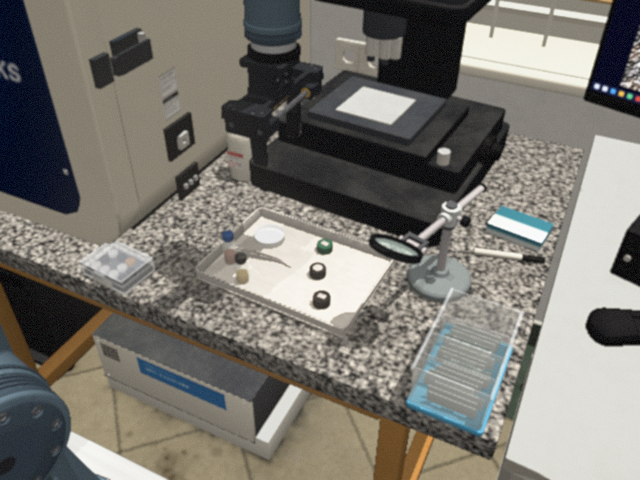

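The scene view shows the arm and the tray. In the side view the pucks are at about (325,246), (317,270) and (321,299), the lens at (398,247) and the clamp at (452,212). I'll enlarge the side view and get depth positions.

```bash
python3 - <<'E'
from h import *
z=np.load('/tmp/side0.npz');p,d=z['p'],z['d']
c=p[170:320,190:500]
cv2.imwrite('pics/crop1.png',cv2.resize(c[:,:,::-1],None,fx=2.55,fy=2.55,interpolation=cv2.INTER_CUBIC))
C=cloud('side',d)
for u,v in [(325,246),(317,270),(321,299),(452,207),(440,260),(483,190),(440,225),(421,240),(398,258),(372,240),(398,247),(410,238),(440,280)]:
    print((u,v),C[v,u].round(3),ray('side',u,v,.019).round(3),ray('side',u,v,.145).round(3))
E
```

```text
(325, 246) [ 0.637 -0.054  0.017] [ 0.635 -0.055  0.019] [ 0.496 -0.119  0.145]
(317, 270) [ 0.568 -0.071  0.021] [ 0.57  -0.071  0.019] [ 0.443 -0.132  0.145]
(321, 299) [ 0.506 -0.109  0.021] [ 0.509 -0.108  0.019] [ 0.393 -0.163  0.145]
(452, 207) [ 0.651 -0.266  0.164] [ 0.855 -0.227  0.019] [ 0.678 -0.26   0.145]
(440, 260) [ 0.649 -0.262  0.054] [ 0.69  -0.254  0.019] [ 0.542 -0.283  0.145]
(483, 190) [ 0.749 -0.293  0.145] [ 0.941 -0.267  0.019] [ 0.749 -0.293  0.145]
(440, 225) [ 0.619 -0.258  0.148] [ 0.788 -0.223  0.019] [ 0.623 -0.257  0.145]
(421, 240) [ 0.563 -0.246  0.154] [ 0.729 -0.205  0.019] [ 0.574 -0.243  0.145]
(398, 258) [ 0.477 -0.239  0.183] [ 0.662 -0.185  0.019] [ 0.519 -0.226  0.145]
(372, 240) [ 0.491 -0.194  0.188] [ 0.689 -0.125  0.019] [ 0.541 -0.176  0.145]
(398, 247) [ 0.515 -0.226  0.169] [ 0.691 -0.174  0.019] [ 0.543 -0.217  0.145]
(410, 238) [ 0.565 -0.228  0.15 ] [ 0.726 -0.185  0.019] [ 0.571 -0.226  0.145]
(440, 280) [ 0.638 -0.27   0.021] [ 0.64  -0.269  0.019] [ 0.501 -0.295  0.145]
```

View pics/crop1.png

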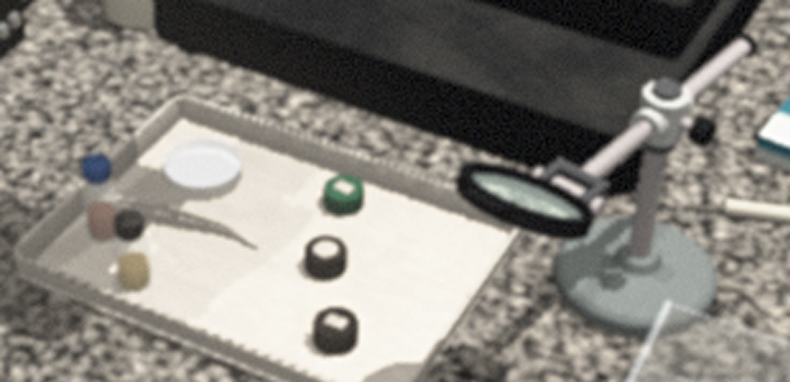

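The crop shows that the middle dark puck, side (317,270), has the round section. The other two have bars, the lens is tipped up, and the boom points toward the robot. Next, a closer look from above.

Request:
{"op": "carry_out", "data": {
  "moves": [
    {"linear": [0,-40,40],"angular": [0,0,0]},
    {"linear": [10,-80,80],"angular": [0,0,0]},
    {"linear": [20,-120,120],"angular": [0,0,0]},
    {"linear": [20,-120,120],"angular": [0,0,0]},
    {"linear": [20,-120,120],"angular": [0,0,0]}
  ],
  "jaw": 0
}}

```text
clock: 0.72
ee_pos: [0.5945, -0.1195, 0.3713]
tool_rot: [-3.14, -0.001, 1.57]
force: [-0.4, -0.8, 0.3]
opening: 0.456
finger_force: 0.0
```

```bash
cat >> h.py <<'E'
from scipy.spatial.transform import Rotation as Ro
def wpose():
    z=np.load('/tmp/wrist_last.npz'); T=np.eye(4);T[:3,:3]=Ro.from_euler('xyz',z['rot']).as_matrix();T[:3,3]=z['pos']
    return T@np.array(manip.camera_info('wrist')['T_tool_cam'])
def wcloud(d):
    i=manip.camera_info('wrist');v,u=np.mgrid[:480,:640];T=wpose()
    c=np.stack([(u-i['cx'])/i['fx']*d,(v-i['cy'])/i['fy']*d,d],-1)
    return c@T[:3,:3].T+T[:3,3]
def wray(u,v,z):
    i=manip.camera_info('wrist');T=wpose();k=T[:3,:3]@np.array([(u-i['cx'])/i['fx'],(v-i['cy'])/i['fy'],1]);o=T[:3,3]
    return o+k*(z-o[2])/k[2]
def wshot(f):
    p,d=shot('wrist',f); import shutil; shutil.copy(f'/tmp/{f}.npz','/tmp/wrist_last.npz'); return p,d
E
python3 - <<'E'
from h import *
p,d=wshot('w1'); T=wpose(); print(T.round(3), manip.sense()['ee_pos'],manip.sense()['clock'])
E
```

```text
[[ 1.     0.    -0.001  0.595]
 [-0.    -0.949 -0.316 -0.037]
 [-0.002  0.316 -0.949  0.504]
 [ 0.     0.     0.     1.   ]] [ 0.5942827  -0.11898186  0.37080108] 0.775
```

View pics/w1.png

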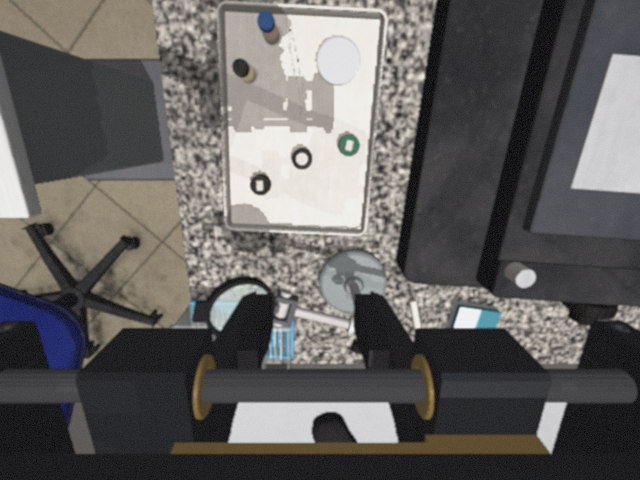

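The wrist view confirms the round-section puck at (302,158), with bar pucks at (348,145) and (260,184). The foot is at about (352,281), the lens at (240,308) and the yoke at (285,308).

```bash
python3 - <<'E'
from h import *
z=np.load('/tmp/w1.npz');p,d=z['p'],z['d'];W=wcloud(d)
g=cv2.cvtColor(p,cv2.COLOR_RGB2GRAY)
# puck
m=((g<110).astype(np.uint8));sub=np.zeros_like(m);sub[140:176,284:320]=m[140:176,284:320]
cs,_=cv2.findContours(sub,cv2.RETR_EXTERNAL,cv2.CHAIN_APPROX_NONE);c=max(cs,key=cv2.contourArea);(u,v),r=cv2.minEnclosingCircle(c)
print('puck px',u,v,r,cv2.boundingRect(c),wray(u,v,.019)[:2],wray(302,157,.019)[:2], W[150:166,294:310].reshape(-1,3).mean(0))
S=cloud('side',np.load('/tmp/side0.npz')['d'])
def fitc(P):
    A=np.c_[2*P[:,:2],np.ones(len(P))];s=np.linalg.lstsq(A,(P[:,:2]**2).sum(1),rcond=None)[0];return s[:2],np.sqrt(s[2]+s[:2]@s[:2])
for n,C in(('wrist',W),('side',S)):
    P=C.reshape(-1,3);P=P[np.isfinite(P).all(1)]
    def box(a,b,c_,e,f,h):return P[(P[:,0]>a)&(P[:,0]<b)&(P[:,1]>c_)&(P[:,1]<e)&(P[:,2]>f)&(P[:,2]<h)]
    f=box(.58,.75,-.35,-.2,.012,.03);print(n,'foot z',np.percentile(f[:,2],[10,50,90]).round(3),len(f),'hull circ',cv2.minEnclosingCircle(f[:,:2].astype(np.float32)))
    post=box(.6,.72,-.33,-.2,.045,.12);print(' post',np.median(post,0).round(3),len(post))
    cl=box(.6,.72,-.33,-.2,.158,.18);print(' clamp top',cl.mean(0).round(4),len(cl),cv2.minEnclosingCircle(cl[:,:2].astype(np.float32)) if len(cl) else '')
    b=box(.55,.85,-.36,-.2,.138,.156)
    if len(b)>10: print(' boom line',cv2.fitLine(b[:,:2].astype(np.float32),cv2.DIST_HUBER,0,.01,.01).ravel().round(4),len(b))
    l=box(.4,.56,-.32,-.17,.13,.25)
    if len(l)>10:
        A=np.c_[l[:,:2],np.ones(len(l))];s=np.linalg.lstsq(A,l[:,2],rcond=None)[0];print(' lens plane',s.round(3),l.mean(0).round(3),l.min(0).round(3),l.max(0).round(3),len(l))
    pk=box(.545,.595,-.095,-.045,.016,.025);print(' puck',cv2.minEnclosingCircle(pk[:,:2].astype(np.float32)),len(pk))
    hi=box(.4,.7,-.17,.12,.05,.3);print(' tall in tray',hi.max(0).round(3))
E
```

```text
puck px 301.63043212890625 157.78260803222656 10.346761703491211 (292, 148, 19, 21) [ 0.57825197 -0.06764692] [ 0.57878709 -0.06657283] [ 0.57809122 -0.06724766  0.01950261]
wrist foot z [0.016 0.02  0.022] 2738 hull circ ((0.6707622408866882, -0.2508225440979004), 0.07333934307098389)
 post [ 0.653 -0.259  0.06 ] 81
 clamp top [ 0.644  -0.2665  0.1614] 4 ((0.6443554759025574, -0.2668430209159851), 0.003212665906175971)
 boom line [ 0.962  -0.2732  0.6078 -0.2484] 1462
 lens plane [-0.495  0.097  0.449] [ 0.508 -0.213  0.176] [ 0.467 -0.259  0.138] [ 0.56  -0.184  0.199] 2406
 puck ((0.5773586630821228, -0.06894947588443756), 0.014964163303375244) 362
 tall in tray [0.55  0.096 0.07 ]
side foot z [0.016 0.019 0.022] 1914 hull circ ((0.6699270009994507, -0.2578616738319397), 0.07097125798463821)
 post [ 0.651 -0.264  0.082] 319
 clamp top [ 0.6527 -0.2633  0.1624] 179 ((0.6549373865127563, -0.2633724808692932), 0.015505795367062092)
 boom line [ 0.9681 -0.2507  0.6662 -0.2685] 1058
 lens plane [-0.456  0.144  0.437] [ 0.509 -0.227  0.172] [ 0.462 -0.263  0.14 ] [ 0.56  -0.185  0.199] 1196
 puck ((0.5763738751411438, -0.06792076677083969), 0.016621999442577362) 165
 tall in tray [0.638 0.097 0.3  ]
```

```bash
python3 - <<'E'
from h import *
post=np.array([.655,-.264]);a=np.deg2rad(164.8)
W=wcloud(np.load('/tmp/w1.npz')['d']);S=cloud('side',np.load('/tmp/side0.npz')['d'])
for n,C in(('wrist',W),('side',S)):
    P=C.reshape(-1,3);P=P[(P[:,2]>.135)&(P[:,2]<.25)&(abs(P[:,0]-.5)<.13)&(abs(P[:,1]+.23)<.1)]
    for a in np.deg2rad([164.8]):
        e=np.array([np.cos(a),np.sin(a)]);t=np.array([-e[1],e[0]])
        s=(P[:,:2]-post)@e;w=(P[:,:2]-post)@t
        for lo in np.arange(.03,.22,.01):
            k=(s>lo)&(s<=lo+.01)
            if k.sum()>5: print(n,round(lo+.005,3),'w',np.percentile(w[k],[2,50,98]).round(3),'z',np.percentile(P[k,2],[5,50,95]).round(3),k.sum())
        print('smax',np.percentile(s,99.5))
E
```

```text
wrist 0.035 w [-0.007 -0.004  0.004] z [0.145 0.15  0.152] 80
wrist 0.045 w [-0.007 -0.003  0.004] z [0.145 0.151 0.152] 82
wrist 0.055 w [-0.007 -0.004  0.004] z [0.146 0.15  0.152] 80
wrist 0.065 w [-0.007 -0.003  0.003] z [0.145 0.15  0.152] 82
wrist 0.075 w [-0.007 -0.004  0.004] z [0.144 0.15  0.152] 82
wrist 0.085 w [-0.019 -0.004  0.015] z [0.145 0.152 0.155] 136
wrist 0.095 w [-0.023 -0.004  0.017] z [0.143 0.153 0.155] 279
wrist 0.105 w [-0.024 -0.005  0.021] z [0.146 0.152 0.155] 302
wrist 0.115 w [-0.024 -0.013  0.011] z [0.141 0.156 0.16 ] 86
wrist 0.125 w [-0.035 -0.029 -0.022] z [0.158 0.163 0.166] 64
wrist 0.135 w [-0.039 -0.033 -0.022] z [0.16  0.165 0.171] 123
wrist 0.145 w [-0.041 -0.032 -0.021] z [0.164 0.17  0.176] 168
wrist 0.155 w [-0.04  -0.023  0.004] z [0.171 0.176 0.181] 317
wrist 0.165 w [-0.038 -0.008  0.027] z [0.176 0.18  0.186] 525
wrist 0.175 w [-0.031 -0.005  0.022] z [0.181 0.185 0.192] 471
wrist 0.185 w [-0.019 -0.004  0.011] z [0.184 0.195 0.197] 267
wrist 0.195 w [-0.013 -0.003  0.01 ] z [0.195 0.198 0.199] 74
smax 0.1926160816327153
side 0.035 w 
[... 357 characters left out ...]
 0.095 w [-0.018 -0.001  0.018] z [0.147 0.153 0.155] 145
side 0.105 w [-0.023  0.005  0.022] z [0.145 0.152 0.155] 118
side 0.115 w [-0.019 -0.002  0.018] z [0.153 0.157 0.159] 79
side 0.125 w [-0.03  -0.01   0.027] z [0.155 0.159 0.164] 129
side 0.135 w [-0.035 -0.009  0.034] z [0.161 0.165 0.169] 106
side 0.145 w [-0.04   0.001  0.038] z [0.165 0.169 0.174] 123
side 0.155 w [-0.037  0.004  0.038] z [0.169 0.174 0.179] 141
side 0.165 w [-0.034  0.029  0.036] z [0.173 0.179 0.185] 109
side 0.175 w [-0.033  0.021  0.032] z [0.176 0.184 0.191] 160
side 0.185 w [-0.022  0.008  0.02 ] z [0.18  0.186 0.195] 142
side 0.195 w [-0.013 -0.001  0.011] z [0.193 0.196 0.198] 77
smax 0.19590188705461556
```

Request:
{"op": "carry_out", "data": {
  "moves": [
    {"linear": [-25,-20,-10],"angular": [0,0,0.18]},
    {"linear": [-50,-40,-20],"angular": [0,0,0.36]},
    {"linear": [-75,-60,-40],"angular": [0,0,0.54]},
    {"linear": [-100,-80,-60],"angular": [0,0,0.72]},
    {"linear": [-126,-94,-80],"angular": [0,0,0.9]}
  ],
  "jaw": 1,
  "force": 15
}}

```text
clock: 1.4
ee_pos: [0.4676, -0.2128, 0.2904]
tool_rot: [3.142, -0.003, 2.478]
force: [-0.4, -0.4, 0.4]
opening: 0.953
finger_force: 0.0
```

Request:
{"op": "carry_out", "data": {
  "moves": [
    {"linear": [0,0,-10],"angular": [0,0,0.18]},
    {"linear": [0,0,-20],"angular": [0,0,0.36]},
    {"linear": [0,0,-40],"angular": [0,0,0.405]},
    {"linear": [0,0,-50],"angular": [0,0,0.405]},
    {"linear": [0,0,-50],"angular": [0,0,0.405]}
  ]
}}

```text
clock: 2.02
ee_pos: [0.4684, -0.2128, 0.2413]
tool_rot: [3.14, -0.003, 2.876]
force: [-0.2, -0.1, -0.2]
opening: 0.999
finger_force: 0.0
```

```bash
python3 - <<'E'
from h import *
p,d=wshot('w2'); s=manip.sense(); print(s['ee_pos'],s['tool_rot'],s['q'],s['clock'])
W=wcloud(d)
post=np.array([.655,-.264]);a=np.deg2rad(164.8);e=np.array([np.cos(a),np.sin(a)]);t=np.array([-e[1],e[0]])
P=W.reshape(-1,3);P=P[(P[:,2]>.135)&(P[:,2]<.21)&(abs(P[:,0]-.5)<.13)&(abs(P[:,1]+.23)<.1)]
q=(P[:,:2]-post)@e;w=(P[:,:2]-post)@t
for lo in np.arange(.15,.22,.006):
    k=(q>lo)&(q<=lo+.006)
    if k.sum()>5: print(round(lo+.003,3),np.percentile(w[k],[2,50,98]).round(3),np.percentile(P[k,2],[5,50,95]).round(3),k.sum())
E
```

```text
[ 0.46884804 -0.21327233  0.24225358] [ 3.14104403e+00 -1.18850269e-03  2.87575320e+00] [-6.57687254e-01  5.68848933e-02  1.76607550e+00  5.48751283e-05
  1.31994020e+00 -1.96265745e+00] 2.075
0.153 [-0.038 -0.     0.036] [0.172 0.174 0.179] 594
0.159 [-0.038 -0.002  0.037] [0.175 0.177 0.182] 624
0.165 [-0.036 -0.     0.034] [0.177 0.18  0.186] 625
0.171 [-0.033 -0.001  0.032] [0.178 0.183 0.189] 544
0.177 [-0.028 -0.     0.026] [0.18  0.189 0.193] 696
0.183 [-0.02  -0.001  0.019] [0.182 0.193 0.196] 431
0.189 [-0.013 -0.001  0.012] [0.196 0.197 0.199] 347
0.195 [-0.012 -0.     0.011] [0.194 0.196 0.198] 215
```

View pics/w2.png

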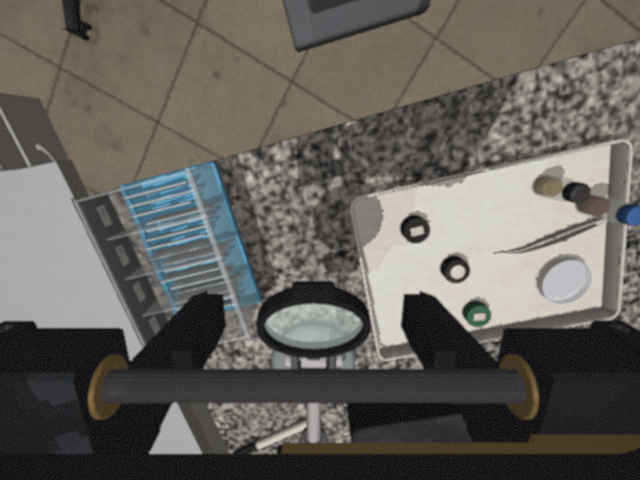

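The view shows the lens and lip centred between the open fingers, at about (313,290). I'll descend and close on the lip.

Request:
{"op": "carry_out", "data": {
  "moves": [
    {"linear": [-3,1,-25],"angular": [0,0,0]},
    {"linear": [-3,1,-45],"angular": [0,0,0]},
    {"linear": [-3,1,-50],"angular": [0,0,0]},
    {"linear": [-3,1,-50],"angular": [0,0,0]}
  ]
}}

```text
clock: 2.58
ee_pos: [0.4663, -0.2131, 0.1933]
tool_rot: [-3.141, 0.0, 2.876]
force: [0.2, 0.5, 0.1]
opening: 1.001
finger_force: 0.0
```

Request:
{"op": "carry_out", "data": {
  "moves": [
    {"linear": [0,0,0],"angular": [0,0,0]},
    {"linear": [0,0,0],"angular": [0,0,0]},
    {"linear": [0,0,0],"angular": [0,0,0]},
    {"linear": [0,0,0],"angular": [0,0,0]},
    {"linear": [0,0,0],"angular": [0,0,0]}
  ],
  "jaw": 0.15,
  "force": 15
}}

```text
clock: 3.2
ee_pos: [0.466, -0.213, 0.1927]
tool_rot: [-3.142, -0.0, 2.876]
force: [-0.1, -0.1, 0.4]
opening: 0.457
finger_force: 0.0
```

Request:
{"op": "carry_out", "data": {
  "moves": [
    {"linear": [0,0,0],"angular": [0,0,0]},
    {"linear": [0,0,0],"angular": [0,0,0]},
    {"linear": [0,0,0],"angular": [0,0,0]}
  ]
}}

```text
clock: 3.58
ee_pos: [0.466, -0.2127, 0.1927]
tool_rot: [3.141, -0.0, 2.876]
force: [0.6, 1.5, 0.1]
opening: 0.287
finger_force: 15.0
```

Request:
{"op": "carry_out", "data": {
  "moves": [
    {"linear": [-4,1,-8],"angular": [0,0,0]},
    {"linear": [-7,2,-16],"angular": [0,0,0]},
    {"linear": [-10,3,-25],"angular": [0,0,0]},
    {"linear": [-12,3,-34],"angular": [0,0,0]},
    {"linear": [-13,3,-43],"angular": [0,0,0]}
  ]
}}

```text
clock: 4.2
ee_pos: [0.4533, -0.21, 0.1492]
tool_rot: [3.141, 0.001, 2.876]
force: [4.0, 1.7, 1.7]
opening: 0.286
finger_force: 15.0
```

Request:
{"op": "carry_out", "data": {
  "moves": [
    {"linear": [-11,3,0],"angular": [0,0,0]},
    {"linear": [-22,6,0],"angular": [0,0,0]},
    {"linear": [-33,9,0],"angular": [0,0,0]},
    {"linear": [-44,12,0],"angular": [0,0,0]},
    {"linear": [-52,14,0],"angular": [0,0,0]}
  ]
}}

```text
clock: 4.82
ee_pos: [0.4004, -0.196, 0.1495]
tool_rot: [-3.141, 0.0, 2.876]
force: [4.8, -0.1, -0.7]
opening: 0.284
finger_force: 15.0
```

```bash
cat > meas.py <<'E'
from h import *
import sys
p,d=shot('side',sys.argv[1]); S=cloud('side',d)
post=np.array([.655,-.264]);a=np.deg2rad(float(sys.argv[2]));e=np.array([np.cos(a),np.sin(a)]);t=np.array([-e[1],e[0]])
P=S.reshape(-1,3);P=P[(P[:,2]>.13)&(P[:,2]<.175)]
q=(P[:,:2]-post)@e;w=(P[:,:2]-post)@t
for lo in np.arange(.03,.27,.01):
    k=(q>lo)&(q<=lo+.01)&(abs(w)<.05)
    if k.sum()>5: print(round(lo+.005,3),np.percentile(w[k],[2,50,98]).round(3),np.percentile(P[k,2],[5,50,95]).round(3),k.sum())
s=manip.sense();print((s['ee_pos'][:2]-post)@e,(s['ee_pos'][:2]-post)@t,s['ee_pos'],s['force'],s['torque'],s['opening'],s['clock'])
E
python3 meas.py s2 164.8
```

```text
0.035 [-0.005  0.002  0.005] [0.144 0.149 0.151] 35
0.045 [-0.006  0.002  0.005] [0.144 0.149 0.153] 37
0.055 [-0.005  0.002  0.005] [0.143 0.149 0.152] 35
0.065 [-0.006  0.001  0.005] [0.146 0.15  0.152] 37
0.075 [-0.005  0.001  0.005] [0.144 0.149 0.152] 39
0.085 [-0.005  0.002  0.005] [0.145 0.149 0.152] 41
0.095 [-0.005  0.001  0.006] [0.144 0.15  0.152] 38
0.105 [-0.005  0.002  0.005] [0.145 0.149 0.151] 36
0.115 [-0.006  0.002  0.005] [0.145 0.15  0.152] 39
0.125 [-0.004  0.002  0.005] [0.145 0.15  0.152] 45
0.135 [-0.005  0.001  0.005] [0.146 0.15  0.153] 34
0.145 [-0.017 -0.003  0.011] [0.151 0.153 0.155] 71
0.155 [-0.017 -0.003  0.008] [0.152 0.154 0.156] 22
0.215 [-0.038 -0.034 -0.032] [0.146 0.147 0.152] 18
0.225 [-0.038 -0.032  0.018] [0.148 0.151 0.154] 33
0.235 [0.024 0.029 0.032] [0.142 0.145 0.15 ] 25
0.245 [0.02  0.023 0.027] [0.142 0.148 0.153] 32
0.255 [-0.014 -0.004  0.029] [0.139 0.155 0.17 ] 83
0.265 [-0.014 -0.009  0.03 ] [0.141 0.154 0.173] 213
0.26434463043030615 0.000997858449720449 [ 0.39964144 -0.19565465  0.1493716 ] [ 1.55315807 -1.08092505  0.04802903] [-0.09263856 -0.28706134 -0.05414139] 0.28714307311653914 4.875
```

View pics/s2.png

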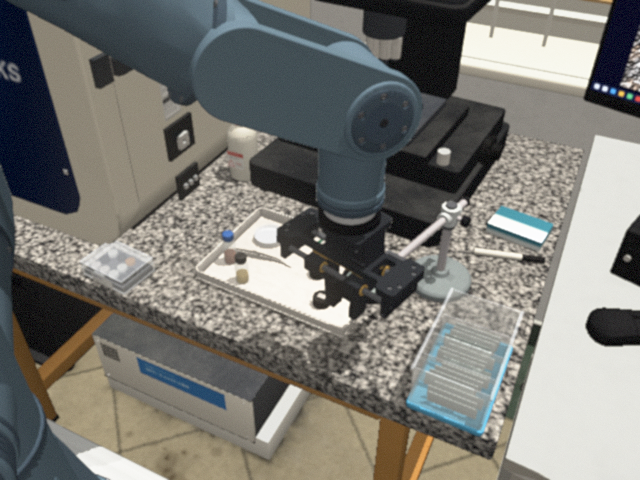

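The side view shows the lens gripped and level, with the yoke back at 0.143 m from the post. That puts the lens at about 0.211 m, as wanted. Now the swing about the post.

Request:
{"op": "carry_out", "data": {
  "moves": [
    {"linear": [11,33,0],"angular": [0,0,-0.133]},
    {"linear": [27,64.5,0],"angular": [0,0,-0.265]},
    {"linear": [46.5,93.5,0],"angular": [0,0,-0.398]},
    {"linear": [69.5,120,0],"angular": [0,0,-0.531]},
    {"linear": [96,142.5,0],"angular": [0,0,-0.663]}
  ]
}}

```text
clock: 5.5
ee_pos: [0.4954, -0.0525, 0.1487]
tool_rot: [-3.137, -0.003, 2.209]
force: [0.6, -4.2, 0.2]
opening: 0.287
finger_force: 15.1
```

Request:
{"op": "carry_out", "data": {
  "moves": [
    {"linear": [29.5,19,0],"angular": [0,0,-0.133]},
    {"linear": [61,34.5,0],"angular": [0,0,-0.265]},
    {"linear": [61,34.5,0],"angular": [0,0,-0.265]},
    {"linear": [61,34.5,0],"angular": [0,0,-0.265]}
  ]
}}

```text
clock: 6.0
ee_pos: [0.5566, -0.0186, 0.149]
tool_rot: [-3.14, -0.002, 1.95]
force: [-0.1, 4.8, -0.0]
opening: 0.29
finger_force: 15.0
```

```bash
python3 meas.py s3 111.7
```

```text
0.035 [-0.004  0.002  0.005] [0.143 0.148 0.151] 47
0.045 [-0.004  0.003  0.006] [0.143 0.149 0.152] 46
0.055 [-0.006  0.003  0.007] [0.142 0.149 0.151] 46
0.065 [-0.004  0.002  0.006] [0.141 0.148 0.152] 51
0.075 [-0.002  0.003  0.006] [0.143 0.149 0.151] 47
0.085 [-0.002  0.003  0.007] [0.143 0.149 0.151] 43
0.095 [-0.004  0.003  0.007] [0.141 0.149 0.152] 48
0.105 [-0.004  0.004  0.006] [0.142 0.148 0.152] 51
0.115 [-0.002  0.003  0.007] [0.144 0.148 0.152] 44
0.125 [-0.003  0.003  0.008] [0.143 0.148 0.152] 43
0.135 [-0.004  0.003  0.006] [0.141 0.148 0.151] 50
0.145 [-0.015  0.006  0.02 ] [0.14  0.151 0.155] 95
0.155 [-0.016  0.008  0.023] [0.141 0.151 0.155] 134
0.165 [-0.016  0.007  0.024] [0.141 0.15  0.154] 134
0.175 [-0.017  0.006  0.023] [0.143 0.15  0.153] 95
0.185 [-0.027  0.003  0.033] [0.143 0.147 0.152] 166
0.195 [-0.033  0.006  0.038] [0.144 0.148 0.152] 189
0.205 [-0.036  0.007  0.041] [0.144 0.148 0.153] 215
0.215 [-0.036  0.006  0.042] [0.144 0.149 0.153] 209
0.225 [-0.034  0.004  0.04 ] [0.145 0.149 0.153] 202
0.235 [-0.029  0.003  0.036] [0.145 0.149 0.154] 174
0.245 [-0.024  0.022  0.029] [0.142 0.148 0.153] 35
0.255 [0.017 0.027 0.032] [0.138 0.146 0.155] 36
0.265 [0.024 0.028 0.032] [0.137 0.148 0.156] 54
0.26429871828910756 0.0007624972453391362 [ 0.55656794 -0.01871338  0.14918201] [-0.2543605   5.42293169 -0.51689304] [ 0.72263072 -0.12688034  0.08299893] 0.28029777316768634 6.05
```

Open and retreat straight up, then verify.

Request:
{"op": "carry_out", "data": {
  "moves": [
    {"linear": [0,0,0],"angular": [0,0,0]},
    {"linear": [0,0,0],"angular": [0,0,0]},
    {"linear": [0,0,0],"angular": [0,0,0]},
    {"linear": [0,0,0],"angular": [0,0,0]},
    {"linear": [0,0,0],"angular": [0,0,0]}
  ],
  "jaw": 1
}}

```text
clock: 6.68
ee_pos: [0.558, -0.0191, 0.1498]
tool_rot: [-3.142, 0.0, 1.948]
force: [-0.3, -0.3, -0.9]
opening: 0.829
finger_force: 0.0
```

Request:
{"op": "carry_out", "data": {
  "moves": [
    {"linear": [0,0,30],"angular": [0,0,0]},
    {"linear": [0,0,70],"angular": [0,0,0]},
    {"linear": [0,0,120],"angular": [0,0,0]},
    {"linear": [0,0,170],"angular": [0,0,0]},
    {"linear": [0,0,220],"angular": [0,0,0]}
  ]
}}

```text
clock: 7.3
ee_pos: [0.5578, -0.0189, 0.3714]
tool_rot: [3.142, 0.0, 1.948]
force: [0.2, 0.1, 0.3]
opening: 1.001
finger_force: 0.0
```

Request:
{"op": "carry_out", "data": {
  "moves": [
    {"linear": [0,40,0],"angular": [0,0,0]},
    {"linear": [0,80,0],"angular": [0,0,0]},
    {"linear": [0,80,0],"angular": [0,0,0]},
    {"linear": [0,80,0],"angular": [0,0,0]}
  ]
}}

```text
clock: 7.8
ee_pos: [0.558, 0.0607, 0.3695]
tool_rot: [-3.141, 0.0, 1.948]
force: [0.5, 0.7, -0.1]
opening: 1.0
finger_force: 0.0
```

```bash
cat > fin.py <<'E'
from h import *
import sys
p,d=wshot(sys.argv[1]);W=wcloud(d);_,d2=shot('side');S=cloud('side',d2)
i=manip.camera_info('wrist');T=np.linalg.inv(wpose())
for n,C in(('wrist',W),('side',S)):
    P=C.reshape(-1,3);q=np.linalg.norm(P[:,:2]-[.577,-.068],axis=1)
    P=P[(P[:,2]>.138)&(P[:,2]<.165)&(q<.046)]
    A=np.c_[P[:,:2]-[.577,-.068],np.ones(len(P))];s=np.linalg.lstsq(A,P[:,2],rcond=None)[0]
    k=P[abs(P[:,2]-A@s)<.006]
    print(n,'n',len(P),'slope',s.round(3),'min/max',k.min(0).round(3),k.max(0).round(3))
    # outer rim points: direction-wise extremes on the arc away from yoke/lip
    c=np.array([.577,-.068])
    for _ in range(5):
        v=k[:,:2]-c;th=np.arctan2(v[:,1],v[:,0]);r=np.hypot(*v.T);E=[]
        for b in np.arange(-180,180,15):
            rel=(b+7.5-111.7+90)%180-90
            m=(np.rad2deg(th)>b)&(np.rad2deg(th)<=b+15)
            if abs(rel)>35 and m.sum()>5: E.append(k[m][np.argsort(r[m])[-3],:2])
        E=np.array(E)
        s_=np.linalg.lstsq(np.c_[2*E,np.ones(len(E))],(E**2).sum(1),rcond=None)[0];c=s_[:2]
    print(' centre',c.round(4),'r',np.sqrt(s_[2]+c@c).round(4),len(E))
print(manip.sense()['clock'])
E
python3 fin.py w4
```

```text
wrist n 3282 slope [-0.014  0.029  0.15 ] min/max [ 0.538 -0.114  0.143] [ 0.617 -0.023  0.156]
 centre [ 0.577  -0.0681] r 0.0394 14
side n 1466 slope [0.002 0.035 0.149] min/max [ 0.534 -0.114  0.142] [ 0.616 -0.024  0.155]
 centre [ 0.5743 -0.068 ] r 0.0395 14
7.9
```

View pics/w4.png

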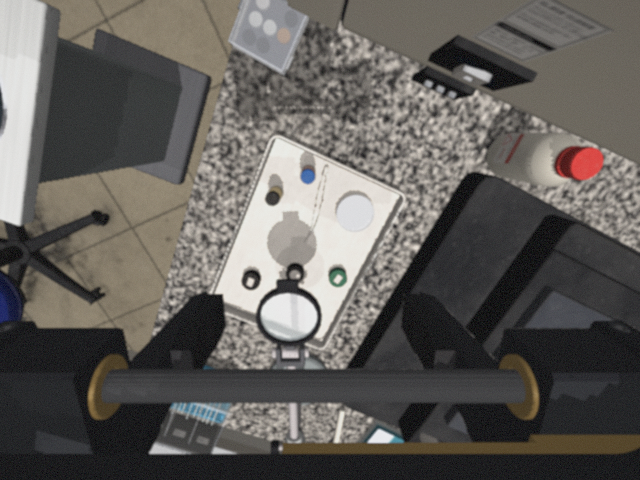

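The lens stands level (slope about 0.03) and centred on the puck's position to about 2 mm, and the tray items look untouched. In the picture the puck at (295,272) appears beside the lens at (288,316) only because the camera looks at a slant. Handing in.

```bash
python3 -c "
from cell import manip
print(manip.finish_job())"
```

```text
the job is handed in; nothing more can be done
None
```

The job is handed in at about 8 s on the clock, verdict not reported: by my last measurement the lens is level within about 0.04 rad and centred within about 3 mm over the round-section puck, the glass was kept clear of the gripper, and the tray items look unmoved.

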